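# Empty the blank pot and hold the lens magazine open

### The arm

A 6-joint arm with a two-finger parallel gripper is mounted at the origin on the work surface. World frame = base frame: x ahead of the robot, y to its left, z up, the work surface at z = 0. Lengths are in m, angles in degrees, forces in N, time in s.
With the tool pointing down it reaches from about 0.4 to 0.825 m from the base axis. Payload 7 kg.
Tool frame: the origin (TCP) lies at the very end of the fingers, on their centre line; the grasp point (between the pads) lies tcp_to_grasp behind it (tcp_to_grasp is the distance from the TCP to the grasp point, in m); x points along the fingers, y is the direction in which the jaws open and shut, and the axes are right-handed (so a half turn about x gives the same grasp; the last joint's range is limited). The gripper opens to 88 mm and grips with 3 to 60 N. Pads are 19 mm wide; open, the fingers measure 130 mm over their backs; the gripper's body (78 mm by 193 mm) begins 47 mm behind the grasp point.
Start: joints at [-50.529, 20.546, 0.682, 0, -70.136, -16.507], TCP at [0.263, -0.621, 0.227] pointing down, gripper open.
Joint ranges: [-176.03, 176.03], [-82.01, 121.73], [-58.28, 71.71], [-173.87, 95.51], [-174.79, -0.11], [-173.66, 173.66]. Speed limits (degrees/s): [136.94, 136.94, 172.46, 180, 180, 180].

### API

Orientations are given as [roll, pitch, yaw] about the fixed x, y, z axes, in that order (R = Rz(yaw) Ry(pitch) Rx(roll)).
In Python, from plant import * gives the robot as it stands. The module is installed in compiled form; this text tells all that it offers.
- The arm moves only by the shell command python3 -m pendant 'ROWS'. ROWS is JSON, a list of rows, each an object with "claw": the finger opening in mm, from 0 to 87.6; "linear": the shift along the tool's x, y, z in mm, a list of three; "twist": the turn about the tool's x in rad. In form: [{"claw": claw, "linear": [tx, ty, tz], "twist": twist}, ...]. A call has exactly 10 rows; each row shifts and turns the commanded pose from where the row before left it, along the tool's axes as they then stand; what a row does not reach is not made up. A row lasts 1/12 s, in which the tool goes at most 41.7 mm and 7.16 degrees, less where a joint would pass 70% of its speed; a pose out of reach is approached as far as the arm can. A call with a gripper value outside its range is refused whole. The fingers move at their own pace and stop on an object; the grip force is fixed at half the most. Time passes only in rows, so rows that do not move let the fingers close, or fill a call up. It gives the time, the measured TCP pose, the force and the opening at its end, in the units of the state.
- get_obs(): the state, without advancing time (a new reading comes with each control period).
- snapshot(name): name is "scene" or "top" or "wrist"; returns (picture, depth): 420x560x3 uint8, red, green, blue; 420x560 float32, m along the optical axis (not along the pixel's ray), 0 where there is no reading.
- camera_params(name): a dict with "fx", "fy", "cx", "cy" (pixels), "rvec" (rotation vector, rad) and "tvec" (3), from world to camera coordinates, as OpenCV has them. Camera axes: x right, y down, z forward; pixel columns grow to the right and rows downward; lengths in m; the calibration is good to about 2 mm. A picture is of the moment at which its call begins: read the wrist's pose just before it. camera_params takes no time and is no camera call; for the wrist camera it gives the pose at the moment of the call.
- close_job(): hands the job in, once; it reports no verdict.
Trained networks look in the newest picture that a camera, given by its name, has taken for a name from the list of things; names that differ only in an ending like _2 or _b are one class to them, and where a whole thing is asked for, a point or a joint stands for the part that bears it (a point fixed in the world has none). Each returns a list of dicts, best first, with "confidence" (0 to 1); they miss things now and then, are a little off and sometimes report something else, mostly with a low value. They report only what shows in the picture. A call takes as long as a camera call.
- boxes_of(camera, target): "xy" ([column, row] in pixels, amid what is visible of it).
The state is a dict: "clock": time; "joint_pos": joint angles; "qvel": joint speeds; "tau": joint torques, N m; "tool_pos": TCP position; "orientation": TCP orientation; "force": force on the tool from outside, world axes, zero at the start; "moment": the same for the moment, N m; "opening": finger opening in m.
Only numpy, scipy, OpenCV 4.12 (cv2) and the standard library are available. Lean on these libraries where they do the work, as an engineer would, in place of code of your own. Each camera call takes 0.05 s, during which the arm holds its last target. There are 200 camera calls.

### The job

Get the lens bench ready for loading: tip the pot with its red crank until all four amber blanks have dropped into the wooden tray under it, and stand the pot upright again. Then push the magazine's orange sprung paddle back past the click of its ratchet and finish still holding it pushed back, clear of the pawl, so that a colleague can load the blanks: do not let go. Leave everything else on the bench where it is.

Things in the scene. Friction and masses are not known exactly. Their poses are not given: they have to be found in the camera images.
- station: Fixed pot station: an open wooden tray with a steel pot hung over it between two aluminium posts. Origin on the bench under the middle of the station; z up; the pot tips towards its +x; its hinge axis is parallel to its y. The posts' tops are 150 mm above the bench.
- tray (a point): Centre of the tray's inner floor, 8 mm above the bench; axes as the station. Inside of the tray: 219 mm along x, 122 mm along y; walls 50 mm high above the bench. The upright pot hangs over its -x half.
- pot_pivot (a point): Centre of the pot on its hinge axis, 130 mm above the bench; axes as the station. The pot is an open steel cone, 90 mm high (from 50 below to 40 above this point when upright), 66 mm wide at the bottom, 96 mm at the rim, wall 3 mm.
- pot (a joint): Tilt of the pot, rad: 0 = upright (a stop), growing as it tips over the tray, stop at 2.3 (mouth down). The hinge is stiff, about 0.12 N m (2 N at the grip), so the pot stays where it is left. The blanks slide out well before 2.2.
- pot_grip (a point): Middle of the pot's red crank grip: a round bar, 14 mm dia, 58 mm long, parallel to the station's y; 124 mm to -y of pot_pivot, 60 mm from the hinge axis. Pot upright: 54 mm to -x of the axis, 26 above it. Tipping swings it up and over in an arc to +x (at 2.2: 53 mm to +x, 29 above). Pinch it from above, fingers on its +x and -x sides; it turns in the fingers, the hand stays upright.
- magazine: Fixed grey base plate 260 (x) x 150 (y) x 12 mm of the lens magazine, origin under its middle. Low channel walls to 32 mm above the bench; at the +x end a blue spring housing up to 60 mm high, starting 64 mm from the origin. On the +y side, 58 mm off the middle, a small red ratchet pawl up to 70 mm above the bench (higher when lifted).
- paddle: Orange upright paddle of the sprung pusher: 16 (x) x 40 (y) x 92 mm (z), origin at its centre, 66 mm above the bench, top at 112 mm. Axes as the magazine. Slides along the magazine's +x (back) and is sprung towards -x.
- push_face (a point): Point on the paddle's -x face (the one to push), at mid width, 88 mm above the bench. The channel before it (its -x side) is empty, for 80 mm.
- pusher (a joint): How far the paddle is pushed back, m: 0 = sprung forward, end stop 0.062. The spring needs about 4 N at first, 10 N at the stop, plus up to 4 N where the tooth lifts the pawl. The pawl clicks in at about 0.041; if let go after that, the paddle creeps back to rest on the pawl at about 0.040. Held clear of the pawl means beyond 0.046.
- pawl (a joint): Lift of the red ratchet pawl, rad: 0 = down. Rises to about 0.2 as the pusher's tooth passes beneath, and falls back to 0 at the click.
- blank1: Amber glass lens blank, a disc 24 mm in diameter, 14 mm thick, 16 g; origin at its centre, z along its axis. Starts in the pot.
- blank2: Amber glass lens blank, a disc 24 mm in diameter, 14 mm thick, 16 g; origin at its centre, z along its axis. Starts in the pot.
- blank3: Amber glass lens blank, a disc 24 mm in diameter, 14 mm thick, 16 g; origin at its centre, z along its axis. Starts in the pot.
- blank4: Amber glass lens blank, a disc 24 mm in diameter, 14 mm thick, 16 g; origin at its centre, z along its axis. Starts in the pot.
- bottle: Bystander, to be left where it is: white plastic bottle with blue cap, 40 dia, 110 tall mm. Origin at the centre of its underside.
- lens_ring: Bystander, to be left where it is: black plastic ring, 48 outer dia, 16 tall mm. Origin at the centre of its underside.
- loupe: Bystander, to be left where it is: black eye loupe, up to 44 dia, 40 tall mm. Origin at the centre of its underside.
- can: Bystander, to be left where it is: green and blue can, 74 dia, 100 tall mm. Origin at the centre of its underside.
- pad_bowl: Bystander, to be left where it is: white bowl, 84 dia, 40 tall mm. Origin at the centre of its underside.
- blower: Bystander, to be left where it is: red rubber dust blower, 60 dia, 105 tall mm. Origin at the centre of its underside.

How it is judged:
By the outcome, as a careful person would: the job done as asked, in the order asked, and still so for the second after the job is handed in, while the arm keeps its last pose, push and grip.
It also fails if it takes over 58 s, if anything falls off the work surface, if the arm or the gripper's body presses on something with over 40 N, if the wrist force passes 120 N, or if a joint passes its speed limit or range.

## Working session

There is one attempt and no reset: what is moved stays moved. The work goes in short steps, Python scripts to look and compute and a shell command to move; the robot and the scene stay as the last step left them, time stands still between calls to the robot, and variables do not carry over. Pictures are saved under pics/ and viewed, about 8 in all and at most 12, crops included, and the job is handed in when it is done.

```bash
mkdir -p pics
cat > h.py <<'E'
from plant import *
import numpy as np, cv2
from scipy.spatial.transform import Rotation as R
def snap(c,name=None):
    P=camera_params(c); im,d=snapshot(c)
    if name: cv2.imwrite('pics/'+name+'.png',im[:,:,::-1])
    return P,im,d
def cloud(P,d):
    v,u=np.mgrid[:d.shape[0],:d.shape[1]]
    X=np.dstack([(u-P['cx'])/P['fx']*d,(v-P['cy'])/P['fy']*d,d])
    M=cv2.Rodrigues(np.array(P['rvec'],float))[0]
    W=(X-np.array(P['tvec']).ravel())@M
    W[d<=0]=np.nan
    return W
def tool():
    o=get_obs(); return np.array(o['tool_pos']),R.from_euler('xyz',o['orientation'],degrees=True).as_matrix(),o
E
python3 - <<'E'
from h import *
p,M,o=tool(); print(o); print(M.round(3)); 
try: print(tcp_to_grasp)
except Exception as e: print(e)
for c in ('scene','top'):
    P,im,d=snap(c,c+'1'); W=cloud(P,d); np.savez(c+'1.npz',im=im,W=W)
    for n in ['station','pot','pot_grip','magazine','paddle','pawl','bottle','can','blower','pad_bowl','loupe','lens_ring','blank1']:
        r=boxes_of(c,n)
        for b in r[:1]:
            x,y=np.round(b['xy']).astype(int); print(c,n,x,y,round(b['confidence'],2),W[y,x].round(3))
E
```

```text
{'clock': 0.0, 'joint_pos': array([-5.05300293e+01,  2.05901421e+01,  6.33660964e-01, -2.12964836e-02,
       -7.01347963e+01, -1.65064504e+01]), 'qvel': array([-0.10442116,  0.01569485,  0.00537182, -0.06589662,  0.0210225 ,
       -0.01747278]), 'tau': array([-3.28103924e-04, -5.82713020e+01,  2.93043941e+01,  6.99712202e+00,
        6.59991187e-03, -1.79769040e-04]), 'tool_pos': array([ 0.26313469, -0.62106819,  0.22563272]), 'orientation': array([ 94.13713565,  89.9065521 , 117.09340329]), 'force': array([-0.50860947, -0.70831288,  0.26648221]), 'moment': array([ 0.01178631,  0.02528818, -0.01937709]), 'opening': 0.08753845811760426}
[[-0.001 -0.39   0.921]
 [ 0.001  0.921  0.39 ]
 [-1.     0.002 -0.   ]]
0.0188
scene station 346 183 0.69 [0.544 0.303 0.01 ]
scene pot 342 153 0.66 [0.551 0.247 0.166]
scene pot_grip 342 149 0.83 [0.498 0.308 0.118]
scene magazine 215 263 0.9 [ 0.563 -0.207  0.008]
scene paddle 206 241 0.69 [ 0.537 -0.212  0.079]
scene pawl 240 252 0.59 [ 0.597 -0.147  0.046]
scene bottle 263 205 0.81 [ 0.515 -0.011  0.074]
scene can 389 151 0.74 [0.572 0.452 0.091]
scene blower 88 266 0.76 [ 0.42  -0.486  0.063]
scene pad_bowl 92 266 0.62 [ 0.419 -0.478  0.056]
scene loupe 314 259 0.55 [0.728 0.001 0.039]
scene lens_ring 286 237 0.43 [ 0.599  0.011 -0.003]
top station 184 226 0.97 [0.57  0.268 0.007]
top pot 185 226 0.73 [0.57  0.265 0.007]
top pot_grip 166 234 0.72 [0.531 0.29  0.108]
top magazine 352 233 0.76 [ 0.549 -0.208  0.012]
top paddle 355 240 0.83 [ 0.519 -0.201  0.084]
top bottle 280 251 0.54 [ 0.49  -0.004  0.08 ]
top can 102 227 0.68 [0.551 0.46  0.099]
top blower 469 221 0.7 [ 0.584 -0.542  0.013]
top pad_bowl 468 223 0.87 [ 0.578 -0.539  0.012]
top loupe 279 174 0.78 [ 0.714 -0.002  0.041]
top lens_ring 267 206 0.44 [ 0.631  0.033 -0.001]
top blank1 354 236 0.7 [ 0.527 -0.196  0.102]
```

Run:
```python
import cv2
a=cv2.imread('pics/top1.png');b=cv2.imread('pics/scene1.png')
cv2.imwrite('pics/v1.png',cv2.resize(a[130:330,60:500],(792,360)))
cv2.imwrite('pics/v2.png',cv2.resize(b[90:330,60:440],(792,500)))
```

```text
(no output)
```

View pics/v1.png

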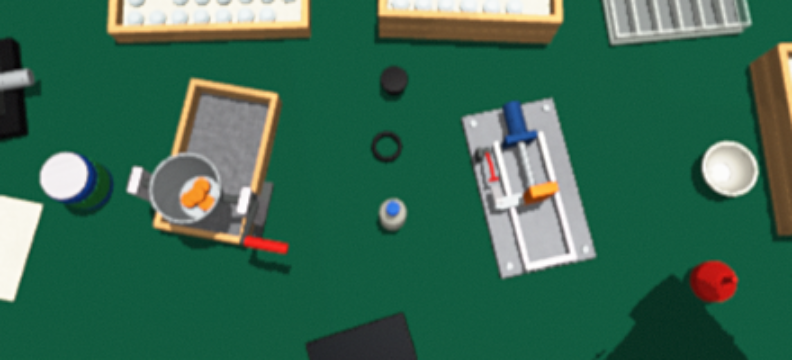

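View pics/v2.png

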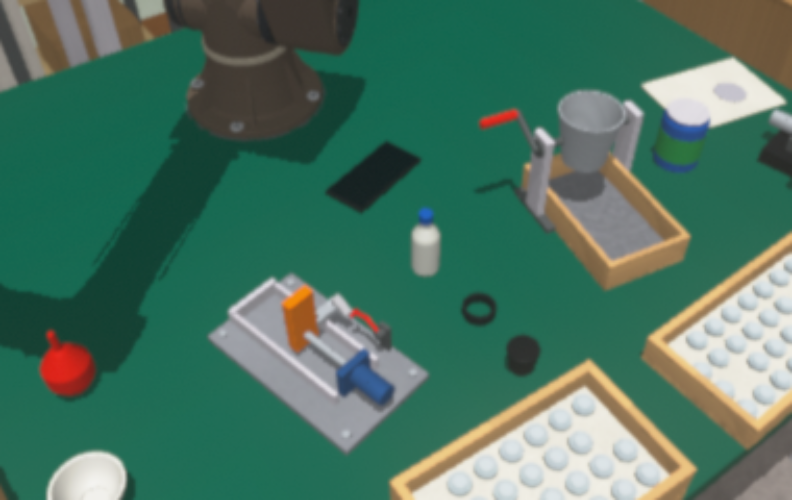

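The top view shows the pot over the tray with the blanks inside. The red grip is at about (166,234), and its handle points to -y. The magazine is yawed about +15° with the orange paddle at (358,236). The bottle, ring and loupe stand between the two. Next I'll fit these exactly.

Run:
```python
from h import *
def load(c):
    z=np.load(c+'1.npz'); return z['im'],z['W']
for c in ('top','scene'):
    im,W=load(c); hsv=cv2.cvtColor(im,cv2.COLOR_RGB2HSV); H,S,V=[hsv[...,i].astype(int) for i in range(3)]
    def rep(n,m,full=True):
        q=W[m&np.isfinite(W[...,0])]
        if len(q)<5: print(c,n,len(q)); return q
        e=cv2.fitLine(q[:,:2].astype(np.float32),cv2.DIST_HUBER,0,.01,.01).ravel()
        print(c,n,len(q),'med',np.median(q,0).round(4),'min',np.percentile(q,3,0).round(3),'max',np.percentile(q,97,0).round(3),'ang',np.degrees(np.arctan2(e[1],e[0])).round(1)); return q
    red=((H<6)|(H>174))&(S>170)&(V>70)
    near=lambda x,y,r:np.hypot(W[...,0]-x,W[...,1]-y)<r
    rep('grip',red&near(.51,.17,.2)&(W[...,2]>.13)&(W[...,2]<.2))
    org=(H>=6)&(H<22)&(S>170)&(V>90)&near(.53,-.2,.08)
    q=rep('paddle',org&(W[...,2]>.03)); 
    rep('paddletop',org&(W[...,2]>.105))
    rep('pawl',red&near(.6,-.15,.06)&(W[...,2]>.03))
    q=W[near(.56,-.2,.2)&(W[...,2]>.008)&(W[...,2]<.018)][:,:2]; r=cv2.minAreaRect((q*1000).astype(np.float32)); print(c,'plate',r,len(q))
    q=W[near(.58,.25,.22)&(W[...,2]>.043)&(W[...,2]<.056)&(H>8)&(H<28)&(S>60)][:,:2]; 
    if len(q)>20: r=cv2.minAreaRect((q*1000).astype(np.float32)); print(c,'tray',r,len(q))
    q=W[near(.53,.27,.15)&(W[...,2]>.158)&(W[...,2]<.18)&(S<60)]; 
    if len(q)>20: print(c,'rim',cv2.minEnclosingCircle((q[:,:2]*1000).astype(np.float32)),len(q))
    rep('blue',(H>100)&(H<125)&(S>120)&near(.6,-.2,.12)&(W[...,2]>.02))
    rep('bottle',near(.5,0,.06)&(W[...,2]>.02))
```

```text
top grip 131 med [0.4464 0.1708 0.1609] min [0.437 0.144 0.156] max [0.454 0.198 0.164] ang 79.0
top paddle 130 med [ 0.5248 -0.2099  0.11  ] min [ 0.519 -0.23   0.042] max [ 0.535 -0.195  0.115] ang -80.5
top paddletop 74 med [ 0.5276 -0.213   0.1121] min [ 0.52  -0.23   0.108] max [ 0.536 -0.196  0.115] ang -75.5
top pawl 21 med [ 0.5683 -0.147   0.0623] min [ 0.552 -0.152  0.055] max [ 0.59  -0.141  0.066] ang 11.9
top plate ((541.6981811523438, -147.40872192382812), (266.9150390625, 278.5054931640625), 12.180036544799805) 3442
top tray ((634.513427734375, 261.1634521484375), (139.25099182128906, 333.442138671875), 79.5352783203125) 675
top rim ((502.2381286621094, 260.85430908203125), 76.00255584716797) 271
top blue 266 med [ 0.6343 -0.1863  0.0559] min [ 0.611 -0.212  0.031] max [ 0.672 -0.171  0.063] ang 7.9
top bottle 197 med [0.4973 0.0017 0.0755] min [ 0.484 -0.015  0.035] max [0.518 0.018 0.112] ang -83.7
scene grip 67 med [0.4486 0.1702 0.1595] min [0.441 0.145 0.155] max [0.455 0.196 0.164] ang 78.7
scene paddle 286 med [ 0.5362 -0.2198  0.0859] min [ 0.525 -0.234  0.035] max [ 0.541 -0.199  0.113] ang -79.8
scene paddletop 78 med [ 0.532  -0.2161  0.1105] min [ 0.523 -0.234  0.106] max [ 0.54  -0.199  0.114] ang -75.9
scene pawl 26 med [ 0.5751 -0.1463  0.0629] min [ 0.555 -0.152  0.056] max [ 0.592 -0.143  0.067] ang 12.9
scene plate ((537.6788940429688, -145.65367126464844), (260.1499328613281, 283.72998046875), 12.308624267578125) 2834
scene tray ((634.656494140625, 260.3158264160156), (143.59945678710938, 334.4208984375), 79.54792022705078) 492
scene rim ((501.4286193847656, 262.1979675292969), 74.6455078125) 233
scene blue 324 med [ 0.6379 -0.195   0.0536] min [ 0.616 -0.218  0.029] max [ 0.676 -0.178  0.06 ] ang 14.9
scene bottle 304 med [ 0.5112 -0.006   0.0659] min [ 0.49  -0.018  0.023] max [0.521 0.013 0.11 ] ang 51.5
```

Grip centre is at about (0.4475, 0.1705, 0.156) with the station yawed -11°. The paddle is at (0.529, -0.2145) with the magazine yawed +14°. I'll turn the jaws along station x and travel over.

```bash
python3 -m pendant '[{"claw":87,"linear":[0,0,0],"twist":-0.122},{"claw":87,"linear":[0,0,0],"twist":-0.122},{"claw":87,"linear":[0,0,0],"twist":-0.122},{"claw":87,"linear":[0,0,0],"twist":-0.122},{"claw":87,"linear":[0,0,0],"twist":-0.122},{"claw":87,"linear":[0,0,0],"twist":-0.122},{"claw":87,"linear":[0,0,0],"twist":-0.122},{"claw":87,"linear":[0,0,0],"twist":-0.122},{"claw":87,"linear":[0,-10,0],"twist":0},{"claw":87,"linear":[0,-10,0],"twist":0}]'
python3 -m pendant '[{"claw":87,"linear":[0,-10,40],"twist":0},{"claw":87,"linear":[0,-10,40],"twist":0},{"claw":87,"linear":[0,-10,40],"twist":0},{"claw":87,"linear":[0,-10,40],"twist":0},{"claw":87,"linear":[0,-10,40],"twist":0},{"claw":87,"linear":[0,-10,40],"twist":0},{"claw":87,"linear":[0,-10,40],"twist":0},{"claw":87,"linear":[0,-10,40],"twist":0},{"claw":87,"linear":[0,0,40],"twist":0},{"claw":87,"linear":[0,0,40],"twist":0}]'
```

```text
clock: 2.23
tool_pos: [0.2834, -0.6256, 0.2269]
orientation: [-133.8, 90.0, -55.1]
force: [0.5, -0.7, 0.4]
opening: 0.0869
clock: 3.07
tool_pos: [0.44, -0.246, 0.2267]
orientation: [-93.3, 90.0, -14.6]
force: [1.5, 0.5, -0.3]
opening: 0.0871
```

```bash
python3 -m pendant '[{"claw":60,"linear":[0,7,40],"twist":0},{"claw":60,"linear":[0,7,40],"twist":0},{"claw":60,"linear":[0,7,40],"twist":0},{"claw":60,"linear":[0,7,40],"twist":0},{"claw":60,"linear":[0,7,40],"twist":0},{"claw":60,"linear":[0,7,40],"twist":0},{"claw":60,"linear":[0,7,40],"twist":0},{"claw":60,"linear":[0,7,40],"twist":0},{"claw":60,"linear":[0,7,40],"twist":0},{"claw":60,"linear":[0,8,40],"twist":0}]'
python3 - <<'E'
from h import *
P,im,d=snap('wrist','w1'); W=cloud(P,d)
hsv=cv2.cvtColor(im,cv2.COLOR_RGB2HSV); H,S,V=[hsv[...,i].astype(int) for i in range(3)]
m=((H<6)|(H>174))&(S>170)&(V>70)&(W[...,2]>.12)&(W[...,2]<.18)
q=W[m]
if len(q)>5:
    print(len(q),np.median(q,0),q.min(0),q.max(0)); r=cv2.minAreaRect((q[:,:2]*1000).astype(np.float32)); print(r)
p,M,o=tool(); print(p,M.round(3).tolist())
if len(q)>5: print('grip in tool',(np.r_[np.array(r[0])/1000,np.percentile(q[:,2],97)-.007]-p)@M)
E
```

```text
clock: 3.9
tool_pos: [0.4459, 0.161, 0.2272]
orientation: [-40.8, 89.9, 37.9]
force: [0.6, -0.4, -1.0]
opening: 0.0599
1476 [0.44609612 0.16975021 0.16086776] [0.43533507 0.14353113 0.15238893] [0.45727558 0.20133016 0.16345085]
((446.6656188964844, 172.54197692871094), (57.88372802734375, 12.523555755615234), 79.11446380615234)
[0.44704431 0.16639261 0.22706413] [[0.002, -0.981, 0.194], [0.002, 0.194, 0.981], [-1.0, -0.002, 0.003]]
grip in tool [0.07148791 0.00168826 0.00577977]
```

View pics/w1.png

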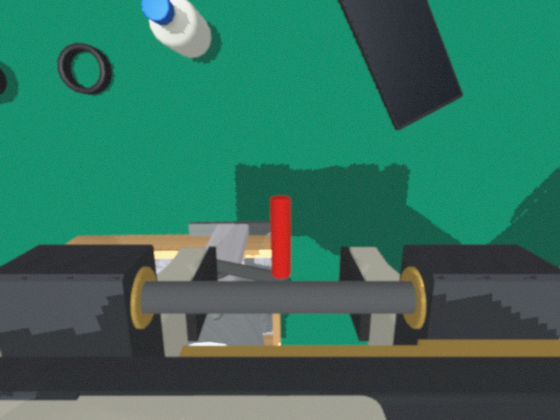

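The wrist view shows the red grip bar at column 280, centred between the fingers and running parallel to the tool's z. Now I'll descend 90 mm and close.

```bash
python3 -m pendant '[{"claw":60,"linear":[15,1,2],"twist":0},{"claw":60,"linear":[15,0,2],"twist":0},{"claw":60,"linear":[15,0,0],"twist":0},{"claw":60,"linear":[15,0,0],"twist":0},{"claw":60,"linear":[15,0,0],"twist":0},{"claw":60,"linear":[15,0,0],"twist":0},{"claw":60,"linear":[0,0,0],"twist":0},{"claw":20,"linear":[0,0,0],"twist":0},{"claw":5,"linear":[0,0,0],"twist":0},{"claw":5,"linear":[0,0,0],"twist":0}]'
python3 -m pendant '[{"claw":5,"linear":[0,0,0],"twist":0},{"claw":5,"linear":[0,0,0],"twist":0},{"claw":5,"linear":[0,0,0],"twist":0},{"claw":5,"linear":[0,0,0],"twist":0},{"claw":5,"linear":[0,0,0],"twist":0},{"claw":5,"linear":[0,0,0],"twist":0},{"claw":5,"linear":[0,0,0],"twist":0},{"claw":5,"linear":[0,0,0],"twist":0},{"claw":5,"linear":[0,0,0],"twist":0},{"claw":5,"linear":[0,0,0],"twist":0}]'
```

```text
clock: 4.78
tool_pos: [0.4465, 0.1627, 0.1376]
orientation: [-44.5, 89.9, 34.4]
force: [-0.9, 1.3, 0.1]
opening: 0.0453
clock: 5.62
tool_pos: [0.4448, 0.1621, 0.1366]
orientation: [91.3, 89.9, 170.2]
force: [-6.3, 2.6, 4.8]
opening: 0.0129
```

```bash
python3 -c "
import numpy as np
f=np.radians(154.3-np.arange(21)*6.3);X=60*np.cos(f);Z=60*np.sin(f)
for a,b in zip(-np.diff(Z),-np.diff(X)): print([round(a,1),round(b,1),0])"
```

```text
[np.float64(-5.8), np.float64(-3.2), 0]
[np.float64(-5.4), np.float64(-3.8), 0]
[np.float64(-4.9), np.float64(-4.4), 0]
[np.float64(-4.4), np.float64(-4.9), 0]
[np.float64(-3.9), np.float64(-5.3), 0]
[np.float64(-3.3), np.float64(-5.7), 0]
[np.float64(-2.6), np.float64(-6.1), 0]
[np.float64(-1.9), np.float64(-6.3), 0]
[np.float64(-1.2), np.float64(-6.5), 0]
[np.float64(-0.5), np.float64(-6.6), 0]
[np.float64(0.2), np.float64(-6.6), 0]
[np.float64(0.9), np.float64(-6.5), 0]
[np.float64(1.6), np.float64(-6.4), 0]
[np.float64(2.3), np.float64(-6.2), 0]
[np.float64(3.0), np.float64(-5.9), 0]
[np.float64(3.6), np.float64(-5.5), 0]
[np.float64(4.2), np.float64(-5.1), 0]
[np.float64(4.7), np.float64(-4.6), 0]
[np.float64(5.2), np.float64(-4.0), 0]
[np.float64(5.6), np.float64(-3.4), 0]
```

```bash
python3 -m pendant '[{"claw":5,"linear":[-5.8,-3.2,0],"twist":0},{"claw":5,"linear":[-5.4,-3.8,0],"twist":0},{"claw":5,"linear":[-4.9,-4.4,0],"twist":0},{"claw":5,"linear":[-4.4,-4.9,0],"twist":0},{"claw":5,"linear":[-3.9,-5.3,0],"twist":0},{"claw":5,"linear":[-3.3,-5.7,0],"twist":0},{"claw":5,"linear":[-2.6,-6.1,0],"twist":0},{"claw":5,"linear":[-1.9,-6.3,0],"twist":0},{"claw":5,"linear":[-1.2,-6.5,0],"twist":0},{"claw":5,"linear":[-0.5,-6.6,0],"twist":0}]'
```

```text
clock: 6.45
tool_pos: [0.4963, 0.1517, 0.1712]
orientation: [98.4, 89.9, 177.3]
force: [-8.5, 1.7, 9.0]
opening: 0.0129
```

```bash
python3 -m pendant '[{"claw":5,"linear":[0.2,-6.6,0],"twist":0},{"claw":5,"linear":[0.9,-6.5,0],"twist":0},{"claw":5,"linear":[1.6,-6.4,0],"twist":0},{"claw":5,"linear":[2.3,-6.2,0],"twist":0},{"claw":5,"linear":[3.0,-5.9,0],"twist":0},{"claw":5,"linear":[3.6,-5.5,0],"twist":0},{"claw":5,"linear":[4.2,-5.1,0],"twist":0},{"claw":5,"linear":[4.7,-4.6,0],"twist":0},{"claw":5,"linear":[5.2,-4.0,0],"twist":0},{"claw":5,"linear":[5.6,-3.4,0],"twist":0}]'
python3 -m pendant '[{"claw":5,"linear":[0,0,0],"twist":0},{"claw":5,"linear":[0,0,0],"twist":0},{"claw":5,"linear":[0,0,0],"twist":0},{"claw":5,"linear":[0,0,0],"twist":0},{"claw":5,"linear":[0,0,0],"twist":0},{"claw":5,"linear":[0,0,0],"twist":0},{"claw":5,"linear":[0,0,0],"twist":0},{"claw":5,"linear":[0,0,0],"twist":0},{"claw":5,"linear":[0,0,0],"twist":0},{"claw":5,"linear":[0,0,0],"twist":0}]'
python3 - <<'E'
from h import *
P,im,d=snap('scene'); P2,im2,d2=snap('top')
a=cv2.resize(im[100:260,280:440],(396,396));b=cv2.resize(im2[150:310,110:270],(396,396))
cv2.imwrite('pics/tip.png',np.hstack([a,b])[:,:,::-1]); print(get_obs()['tool_pos'])
E
```

```text
clock: 7.28
tool_pos: [0.5496, 0.1409, 0.1389]
orientation: [120.0, 89.8, -161.2]
force: [-8.0, 1.2, 4.9]
opening: 0.0131
clock: 8.12
tool_pos: [0.5497, 0.1409, 0.1387]
orientation: [124.9, 89.9, -156.2]
force: [-4.0, -3.2, -2.6]
opening: 0.0132
[0.54974077 0.14086497 0.13869835]
```

View pics/tip.png

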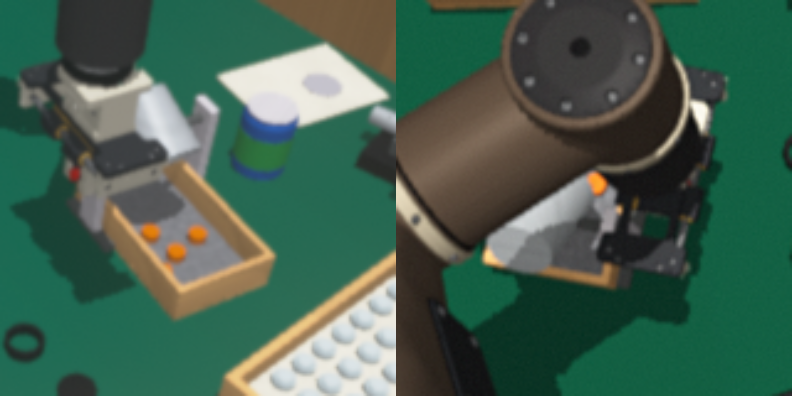

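The scene view shows three blanks on the tray floor at (151,232), (176,252) and (198,235). The top view shows orange at (597,183) and (618,210). I'll locate each one in world coordinates.

```bash
cat > bl.py <<'E'
from h import *
for c in ('scene','top'):
    P,im,d=snap(c); W=cloud(P,d); hsv=cv2.cvtColor(im,cv2.COLOR_RGB2HSV); H,S,V=[hsv[...,i].astype(int) for i in range(3)]
    m=(H>=5)&(H<22)&(S>190)&(V>120)&(np.hypot(W[...,0]-.58,W[...,1]-.26)<.2)
    n,l,s,ce=cv2.connectedComponentsWithStats(m.astype(np.uint8))
    for i in range(1,n):
        if s[i,4]>2: print(c,ce[i].round(),s[i,2:5],np.median(W[l==i],0).round(3))
E
python3 bl.py
```

```text
scene [340. 194.] [ 6  6 29] [0.576 0.244 0.02 ]
scene [359. 194.] [ 6  6 29] [0.614 0.292 0.019]
scene [351. 202.] [ 6  6 30] [0.621 0.247 0.021]
top [192. 223.] [ 6  8 36] [0.573 0.244 0.023]
```

```bash
python3 -m pendant '[{"claw":5,"linear":[-5.6,3.4,0],"twist":0},{"claw":5,"linear":[-5.2,4.0,0],"twist":0},{"claw":5,"linear":[-4.7,4.6,0],"twist":0},{"claw":5,"linear":[-4.2,5.1,0],"twist":0},{"claw":5,"linear":[-3.6,5.5,0],"twist":0},{"claw":5,"linear":[-3.0,5.9,0],"twist":0},{"claw":5,"linear":[-2.3,6.2,0],"twist":0},{"claw":5,"linear":[-1.6,6.4,0],"twist":0},{"claw":5,"linear":[-0.9,6.5,0],"twist":0},{"claw":5,"linear":[-0.2,6.6,0],"twist":0}]'
python3 -m pendant '[{"claw":5,"linear":[0.5,6.6,0],"twist":0},{"claw":5,"linear":[1.2,6.5,0],"twist":0},{"claw":5,"linear":[1.9,6.3,0],"twist":0},{"claw":5,"linear":[2.6,6.1,0],"twist":0},{"claw":5,"linear":[3.3,5.7,0],"twist":0},{"claw":5,"linear":[3.9,5.3,0],"twist":0},{"claw":5,"linear":[4.4,4.9,0],"twist":0},{"claw":5,"linear":[4.9,4.4,0],"twist":0},{"claw":5,"linear":[5.4,3.8,0],"twist":0},{"claw":5,"linear":[5.8,3.2,0],"twist":0}]'
python3 -m pendant '[{"claw":5,"linear":[2,1.2,0],"twist":0},{"claw":5,"linear":[0,0,0],"twist":0},{"claw":5,"linear":[0,0,0],"twist":0},{"claw":5,"linear":[0,0,0],"twist":0},{"claw":5,"linear":[0,0,0],"twist":0},{"claw":5,"linear":[0,0,0],"twist":0},{"claw":5,"linear":[0,0,0],"twist":0},{"claw":5,"linear":[0,0,0],"twist":0},{"claw":5,"linear":[0,0,0],"twist":0},{"claw":5,"linear":[0,0,0],"twist":0}]'; python3 bl.py
```

```text
clock: 9.15
tool_pos: [0.5008, 0.1514, 0.1744]
orientation: [-77.9, 89.5, 1.1]
force: [5.0, -10.9, 4.8]
opening: 0.0133
clock: 9.98
tool_pos: [0.4475, 0.1626, 0.1393]
orientation: [-61.0, 89.7, 17.9]
force: [0.2, -6.2, 6.8]
opening: 0.0131
clock: 10.82
tool_pos: [0.4461, 0.1628, 0.1365]
orientation: [-59.1, 89.8, 19.8]
force: [2.2, -5.8, -0.2]
opening: 0.0134
scene [340. 194.] [ 6  6 27] [0.578 0.244 0.021]
scene [359. 194.] [ 6  6 29] [0.614 0.292 0.02 ]
scene [351. 202.] [ 6  6 30] [0.62  0.246 0.021]
top [203. 202.] [ 6  8 27] [0.633 0.211 0.03 ]
top [190. 209.] [ 8  7 45] [0.617 0.25  0.022]
top [175. 209.] [5 2 9] [0.617 0.29  0.024]
```

Four blanks are in the tray; the fourth is at (0.633, 0.211), against the -y wall. I'll press the crank to its stop, release, rise and go to the magazine.

```bash
python3 -m pendant '[{"claw":5,"linear":[2,1,0],"twist":0},{"claw":5,"linear":[0,0,0],"twist":0},{"claw":5,"linear":[0,0,0],"twist":0},{"claw":60,"linear":[-2,0,0],"twist":0},{"claw":60,"linear":[0,0,0],"twist":0},{"claw":60,"linear":[0,0,0],"twist":0},{"claw":60,"linear":[0,0,0],"twist":0},{"claw":60,"linear":[0,0,0],"twist":0},{"claw":60,"linear":[0,0,0],"twist":0},{"claw":60,"linear":[0,0,0],"twist":0}]'
python3 -m pendant '[{"claw":60,"linear":[-15,0,0],"twist":0},{"claw":60,"linear":[-15,0,0],"twist":0},{"claw":60,"linear":[-15,0,0],"twist":0},{"claw":60,"linear":[-15,0,0],"twist":0},{"claw":60,"linear":[-15,0,0],"twist":0},{"claw":60,"linear":[-15,0,0],"twist":0},{"claw":60,"linear":[0,-4,-40],"twist":0},{"claw":60,"linear":[0,-4,-40],"twist":0},{"claw":60,"linear":[0,-4,-40],"twist":0},{"claw":60,"linear":[0,-4,-40],"twist":0}]'
python3 -m pendant '[{"claw":0,"linear":[0,-4,-40],"twist":0},{"claw":0,"linear":[0,-4,-40],"twist":0},{"claw":0,"linear":[0,-4,-40],"twist":0},{"claw":0,"linear":[0,-4,-40],"twist":0},{"claw":0,"linear":[0,-4,-40],"twist":0},{"claw":0,"linear":[0,0,-10],"twist":0},{"claw":0,"linear":[0,0,0],"twist":0},{"claw":0,"linear":[0,0,0],"twist":0},{"claw":0,"linear":[0,0,0],"twist":0},{"claw":0,"linear":[0,0,0],"twist":0}]'; python3 bl.py
python3 - <<'E'
from h import *
P,im,d=snap('scene'); P2,im2,d2=snap('top')
a=cv2.resize(im[100:260,280:440],(396,396));b=cv2.resize(im2[150:310,110:270],(396,396))
cv2.imwrite('pics/up.png',np.hstack([a,b])[:,:,::-1]); 
for c,I,PP,D in (('scene',im,P,d),('top',im2,P2,d2)):
    W=cloud(PP,D); hsv=cv2.cvtColor(I,cv2.COLOR_RGB2HSV); H,S,V=[hsv[...,i].astype(int) for i in range(3)]
    q=W[((H<6)|(H>174))&(S>170)&(V>70)&(np.hypot(W[...,0]-.45,W[...,1]-.17)<.15)&(W[...,2]>.1)]; print(c,len(q),np.median(q,0) if len(q) else '')
p,M,o=tool(); print(p,M.round(3).tolist(),o['opening'],o['joint_pos'])
E
```

```text
clock: 11.75
tool_pos: [0.4437, 0.1626, 0.1346]
orientation: [-26.2, 90.0, 52.7]
force: [-0.1, 0.3, 0.2]
opening: 0.0539
clock: 12.58
tool_pos: [0.4279, 0.0011, 0.2247]
orientation: [-49.6, 90.0, 29.4]
force: [1.8, -0.6, -0.0]
opening: 0.0598
clock: 13.42
tool_pos: [0.4079, -0.2066, 0.2246]
orientation: [-52.7, 90.0, 26.3]
force: [0.5, -0.1, 0.1]
opening: 0.0015
scene [340. 194.] [ 6  6 27] [0.578 0.243 0.02 ]
scene [359. 194.] [ 6  6 28] [0.613 0.291 0.02 ]
scene [351. 202.] [ 6  6 29] [0.621 0.247 0.021]
top [203. 202.] [ 5  8 26] [0.632 0.213 0.03 ]
top [190. 209.] [ 8  7 45] [0.617 0.25  0.021]
top [175. 211.] [ 8  7 45] [0.61  0.293 0.022]
top [190. 224.] [ 8  7 43] [0.573 0.248 0.021]
scene 68 [0.44940252 0.16965685 0.16062554]
top 131 [0.44643093 0.1724405  0.16176886]
[ 0.40794093 -0.206734    0.22467915] [[0.0, -0.982, 0.191], [0.0, 0.191, 0.982], [-1.0, -0.0, 0.0]] 0.0006908263345026383 [-2.08250709e+00 -4.08891422e-01 -2.56443833e+01 -4.44809267e-03
 -6.47450948e+01 -8.93666909e+00]
```

View pics/up.png

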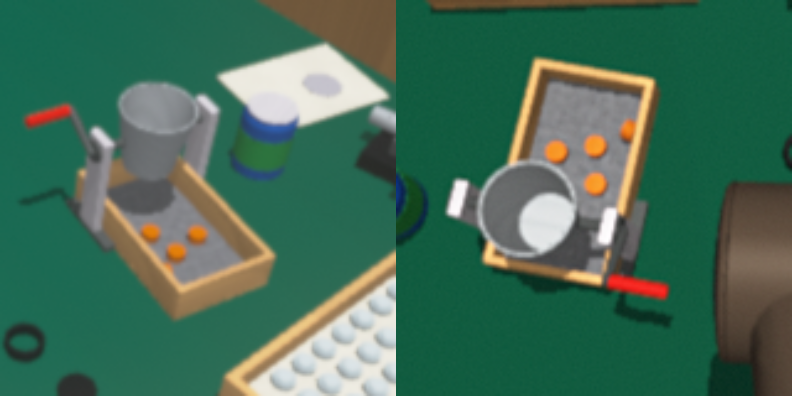

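The pot is upright: the grip is back within 1–2 mm of its first position. Top view shows four blanks in the tray, at (556,152), (595,146), (628,130) and (595,184). Next I'll turn so the closed fingers face the paddle and get over the empty channel.

```bash
python3 -m pendant '[{"claw":0,"linear":[0,0,0],"twist":0.125},{"claw":0,"linear":[0,0,0],"twist":0.125},{"claw":0,"linear":[0,0,0],"twist":0.124},{"claw":0,"linear":[0,0,0],"twist":0.124},{"claw":0,"linear":[0,0,0],"twist":0.124},{"claw":0,"linear":[0,0,0],"twist":0.124},{"claw":0,"linear":[0,0,0],"twist":0.124},{"claw":0,"linear":[0,0,0],"twist":0.124},{"claw":0,"linear":[0,0,0],"twist":0.124},{"claw":0,"linear":[0,0,0],"twist":0.017}]'
python3 -m pendant '[{"claw":0,"linear":[0,-9,17],"twist":0},{"claw":0,"linear":[0,-9,17],"twist":0},{"claw":0,"linear":[0,-9,17],"twist":0},{"claw":0,"linear":[0,-9,17],"twist":0},{"claw":0,"linear":[0,0,0],"twist":0},{"claw":0,"linear":[0,0,0],"twist":0},{"claw":0,"linear":[0,0,0],"twist":0},{"claw":0,"linear":[0,0,0],"twist":0},{"claw":0,"linear":[0,0,0],"twist":0},{"claw":0,"linear":[0,0,0],"twist":0}]'
python3 - <<'E'
from h import *
p,M,o=tool(); print(p,M.round(3).tolist(),o['joint_pos'])
for c in ('wrist','top','scene'):
    P,im,d=snap(c,'m_'+c); W=cloud(P,d)
    hsv=cv2.cvtColor(im,cv2.COLOR_RGB2HSV); H,S,V=[hsv[...,i].astype(int) for i in range(3)]
    m=(H>=5)&(H<22)&(S>170)&(V>90)&(W[...,2]>.1)&(W[...,2]<.118)&(np.hypot(W[...,0]-.53,W[...,1]+.21)<.07)
    q=W[m]; 
    if len(q)>5:
        r=cv2.minAreaRect((q[:,:2]*1000).astype(np.float32)); print(c,len(q),r,'tool',(np.r_[np.array(r[0])/1000,.112]-p)@M)
E
```

```text
clock: 14.45
tool_pos: [0.4078, -0.2071, 0.2246]
orientation: [9.0, 90.0, 22.6]
force: [-0.1, 0.6, -0.3]
opening: 0.0003
clock: 15.28
tool_pos: [0.4819, -0.2261, 0.2249]
orientation: [-14.9, 90.0, -1.0]
force: [0.5, 0.6, -0.2]
opening: 0.0002
[ 0.48192146 -0.22606961  0.22493677] [[0.001, -0.24, 0.971], [-0.0, 0.971, 0.24], [-1.0, -0.0, 0.001]] [-4.01325445e+00  7.13212081e+00 -1.74370274e+01 -2.18303608e-03
 -6.53936097e+01 -7.20952264e+01]
wrist 42 ((528.6223754882812, -214.9420166015625), (15.20853042602539, 0.8640367388725281), 13.948974609375) tool [ 0.11296702 -0.00039042  0.04793551]
scene 106 ((530.8348999023438, -215.54115295410156), (15.67646598815918, 39.853084564208984), 12.04702377319336) tool [ 0.11296847 -0.0015032   0.0499395 ]
```

View pics/m_wrist.png

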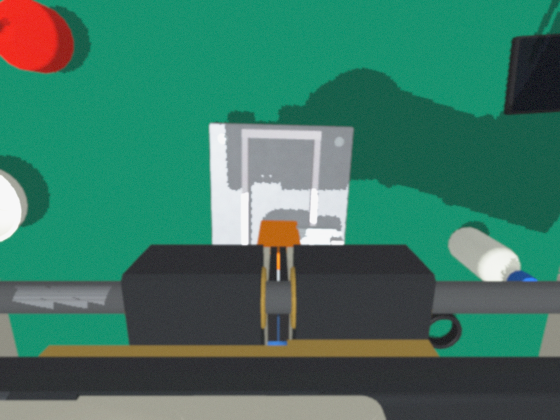

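The plate edges run vertically and the paddle is at (279,232), laterally centred on the fingers. By depth its face is about 40 mm ahead of the TCP. I'll descend 150 mm into the empty channel.

```bash
python3 -m pendant '[{"claw":0,"linear":[16,0,0],"twist":0},{"claw":0,"linear":[16,-1,0],"twist":0},{"claw":0,"linear":[16,0,0],"twist":0},{"claw":0,"linear":[16,0,0],"twist":0},{"claw":0,"linear":[16,0,0],"twist":0},{"claw":0,"linear":[16,0,0],"twist":0},{"claw":0,"linear":[16,0,0],"twist":0},{"claw":0,"linear":[16,0,0],"twist":0},{"claw":0,"linear":[16,0,0],"twist":0},{"claw":0,"linear":[5,0,0],"twist":0}]'
python3 -m pendant '[{"claw":0,"linear":[0,0,3],"twist":0},{"claw":0,"linear":[0,0,3],"twist":0},{"claw":0,"linear":[0,0,3],"twist":0},{"claw":0,"linear":[0,0,3],"twist":0},{"claw":0,"linear":[0,0,3],"twist":0},{"claw":0,"linear":[0,0,3],"twist":0},{"claw":0,"linear":[0,0,3],"twist":0},{"claw":0,"linear":[0,0,3],"twist":0},{"claw":0,"linear":[0,0,3],"twist":0},{"claw":0,"linear":[0,0,3],"twist":0}]'
python3 -m pendant '[{"claw":0,"linear":[0,0,2],"twist":0},{"claw":0,"linear":[0,0,2],"twist":0},{"claw":0,"linear":[0,0,2],"twist":0},{"claw":0,"linear":[0,0,2],"twist":0},{"claw":0,"linear":[0,0,2],"twist":0},{"claw":0,"linear":[0,0,2],"twist":0},{"claw":0,"linear":[0,0,2],"twist":0},{"claw":0,"linear":[0,0,2],"twist":0},{"claw":0,"linear":[0,0,2],"twist":0},{"claw":0,"linear":[0,0,2],"twist":0}]'
python3 - <<'E'
from h import *
p,M,o=tool(); print(p,o['force'],M.round(3).tolist())
P,im,d=snap('scene'); cv2.imwrite('pics/p1.png',cv2.resize(im[180:320,140:320],(720,560))[:,:,::-1])
E
```

```text
clock: 16.27
tool_pos: [0.4812, -0.2269, 0.0735]
orientation: [153.7, 89.8, 167.6]
force: [-0.5, 0.6, -0.3]
opening: 0.0005
clock: 17.1
tool_pos: [0.5117, -0.22, 0.0755]
orientation: [171.6, 90.0, -174.5]
force: [-4.3, -1.7, 2.3]
opening: 0.0006
clock: 17.93
tool_pos: [0.5297, -0.2159, 0.0754]
orientation: [177.5, 89.8, -168.7]
force: [-6.1, -5.8, 4.8]
opening: 0.0006
[ 0.52972607 -0.21589614  0.07544216] [-6.09067984 -5.8190656   4.84962599] [[-0.003, -0.239, 0.971], [-0.001, 0.971, 0.239], [-1.0, 0.0, -0.003]]
```

View pics/p1.png

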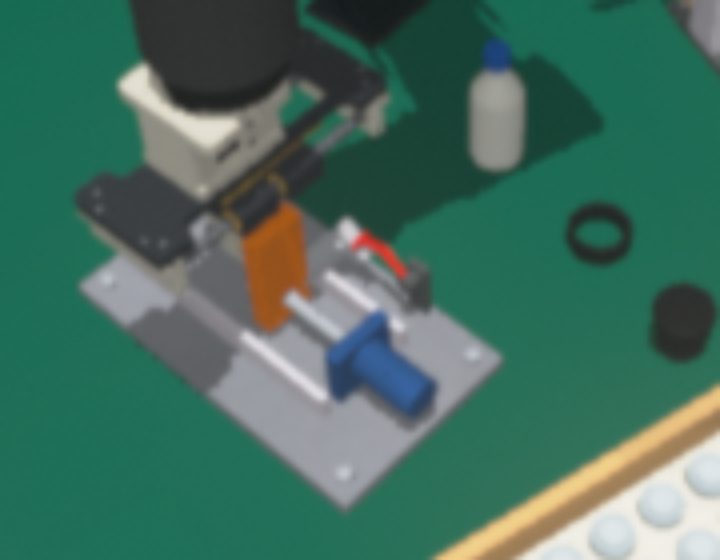

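The fingers are pushing the paddle, about 19 mm so far, and the red pawl at (380,250) is clear of the hand. I'll keep going through the click.

```bash
python3 -m pendant '[{"claw":0,"linear":[0,0,2],"twist":0},{"claw":0,"linear":[0,0,2],"twist":0},{"claw":0,"linear":[0,0,2],"twist":0},{"claw":0,"linear":[0,0,2],"twist":0},{"claw":0,"linear":[0,0,2],"twist":0},{"claw":0,"linear":[0,0,2],"twist":0},{"claw":0,"linear":[0,0,2],"twist":0},{"claw":0,"linear":[0,0,2],"twist":0},{"claw":0,"linear":[0,0,1],"twist":0},{"claw":0,"linear":[0,0,1],"twist":0}]'
python3 -m pendant '[{"claw":0,"linear":[0,0,2],"twist":0},{"claw":0,"linear":[0,0,2],"twist":0},{"claw":0,"linear":[0,0,2],"twist":0},{"claw":0,"linear":[0,0,2],"twist":0},{"claw":0,"linear":[0,0,2],"twist":0},{"claw":0,"linear":[0,0,2],"twist":0},{"claw":0,"linear":[0,0,2],"twist":0},{"claw":0,"linear":[0,0,0],"twist":0},{"claw":0,"linear":[0,0,0],"twist":0},{"claw":0,"linear":[0,0,0],"twist":0}]'
cat > pad.py <<'E'
from h import *
import sys
p,M,o=tool(); print(p,o['force'],o['clock'])
em=np.array([.97,.242])
def pads(W,im):
    hsv=cv2.cvtColor(im,cv2.COLOR_RGB2HSV); H,S,V=[hsv[...,i].astype(int) for i in range(3)]
    q=W[(H>=5)&(H<22)&(S>170)&(V>90)&(W[...,2]>.05)&(W[...,2]<.118)&(np.hypot(W[...,0]-.55,W[...,1]+.21)<.09)]
    red=W[((H<6)|(H>174))&(S>150)&(V>70)&(np.hypot(W[...,0]-.58,W[...,1]+.14)<.07)&(W[...,2]>.03)]
    return len(q),np.percentile(q[:,:2]@em,[50,90,96]).round(4),np.percentile(red[:,2],[10,50,95]).round(3)
z=np.load('scene1.npz'); print('before',pads(z['W'],z['im']))
P,im,d=snap('scene'); print('now',pads(cloud(P,d),im)); cv2.imwrite('pics/%s.png'%sys.argv[1],cv2.resize(im[180:320,140:320],(720,560))[:,:,::-1])
E
python3 pad.py p2
```

```text
clock: 18.82
tool_pos: [0.5467, -0.2121, 0.0754]
orientation: [-177.9, 89.8, -164.1]
force: [-7.5, -7.8, 4.3]
opening: 0.0
clock: 19.65
tool_pos: [0.56, -0.2088, 0.0753]
orientation: [179.5, 89.8, -166.7]
force: [-7.6, -7.8, 4.6]
opening: 0.0003
[ 0.56000584 -0.20883272  0.07529307] [-7.63078002 -7.80225143  4.64261803] 19.65
before (252, array([0.4678, 0.4699, 0.4704]), array([0.056, 0.062, 0.066]))
now (244, array([0.5179, 0.5196, 0.5202]), array([0.057, 0.061, 0.066]))
```

The paddle is 50 mm back and the pawl is down again. I'll add 5 mm of margin (the stop is at 62 mm), then check.

```bash
python3 -m pendant '[{"claw":0,"linear":[0,0,1],"twist":0},{"claw":0,"linear":[0,0,1],"twist":0},{"claw":0,"linear":[0,0,1],"twist":0},{"claw":0,"linear":[0,0,1],"twist":0},{"claw":0,"linear":[0,0,1],"twist":0},{"claw":0,"linear":[0,0,0],"twist":0},{"claw":0,"linear":[0,0,0],"twist":0},{"claw":0,"linear":[0,0,0],"twist":0},{"claw":0,"linear":[0,0,0],"twist":0},{"claw":0,"linear":[0,0,0],"twist":0}]'; python3 pad.py p3; python3 bl.py
```

```text
clock: 20.53
tool_pos: [0.5647, -0.2078, 0.0753]
orientation: [-178.9, 89.8, -165.1]
force: [-6.2, -8.2, 3.3]
opening: 0.0007
[ 0.56471451 -0.20779482  0.07529697] [-6.16478699 -8.23046278  3.33116554] 20.5333
before (252, array([0.4678, 0.4699, 0.4704]), array([0.056, 0.062, 0.066]))
now (248, array([0.5229, 0.5245, 0.5249]), array([0.057, 0.061, 0.065]))
scene [340. 194.] [ 6  6 27] [0.578 0.243 0.021]
scene [359. 194.] [ 6  6 29] [0.615 0.291 0.02 ]
scene [351. 202.] [ 6  6 27] [0.621 0.246 0.021]
top [203. 203.] [ 5  8 26] [0.632 0.212 0.031]
top [190. 209.] [ 8  7 45] [0.617 0.25  0.022]
top [175. 211.] [ 8  7 45] [0.611 0.294 0.021]
top [190. 224.] [ 8  7 43] [0.573 0.247 0.022]
```

View pics/p3.png

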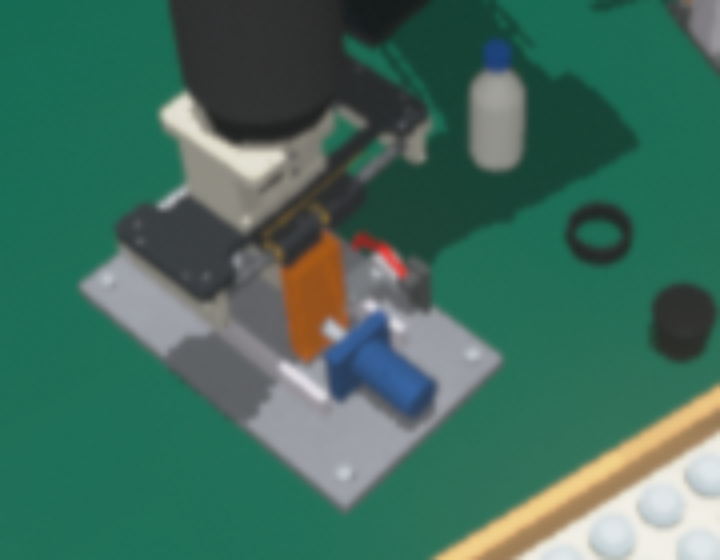

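The paddle is held about 55 mm back at (315,295), and the tooth has passed the pawl, which is down. The bottle at (497,110), ring and loupe are where they started. Handing in.

```bash
python3 -c "
from plant import *
print(close_job())"
```

```text
the job is handed in; nothing more can be done
None
```

The job is done and handed in at about 20.5 s on the robot's clock.

- **Pot:** I pinched the red crank and tipped the pot to about 2.2 rad. All four amber blanks dropped into the tray. The pot is upright again, with its grip back within about 2 mm of where it started.
- **Paddle:** With closed fingers I pushed the orange paddle back past the click. It is still held about 55 mm back, beyond the 46 mm needed and short of the 62 mm stop. The push is about 8 N.

**Last checks:**
- The top camera showed four blanks in the tray. The scene camera saw only three, because the fourth lies against the -y wall out of its view.
- The pawl measured back at its starting height. I judged the click from that and from the paddle's travel, since I could not sense it directly.
- The wrist force showed about 6 N sideways, which I took to be sensor offset or friction.
- The bottle, ring and loupe had not moved. I did not re-measure the can, bowl or blower, but the arm never touched them.

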